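# Gauge a customer's sleeve and bring its jar to the front

## Robot

A 7-joint arm with a two-finger parallel gripper is mounted at the origin on the work surface. World frame = base frame: x ahead of the robot, y to its left, z up, the work surface at z = 0. Lengths are in m, angles in rad, forces in N, time in s.
With the tool pointing down it reaches from about 0.35 to 0.9 m from the base axis. Payload 19.9 kg.
Tool frame: the origin (TCP) lies at the very end of the fingers, on their centre line; the grasp point (between the pads) lies 19 mm behind it; z points along the fingers, y is the direction in which the jaws open and shut (so a half turn about z gives the same grasp; the last joint's range is limited). The gripper opens to 85 mm and grips with 20 to 120 N. Pads are 22 mm wide; open, the fingers measure 114 mm over their backs; the gripper's body (76 mm by 85 mm) begins 54 mm behind the grasp point. The pads swing forward as they close: fully open they stand 13 mm farther back than shut.
Start: joints at [1.23, 0.417, -0.01, 1.614, 0.005, 1.111, -0.053], TCP at [0.185, -0.597, 0.231] pointing down, gripper open.
Joint ranges: [-2.81, 2.81], [-0.39, 2.02], [-1.27, 1.25], [0.06, 2.57], [-1.19, 4.33], [0.19, 2], [-2.82, 2.82]. Speed limits (rad/s): [1.89, 1.89, 2.39, 2.39, 3.01, 3.01, 3.01].

## Interface

Orientations are given as a rotation vector (axis times angle).
In Python, from plant import state, capture, close_job gives the robot as it stands. The module is installed in compiled form; this text tells all that it offers.
- The arm moves only by the tool apply_moves, never from a script. Its argument "steps" is a list of rows, each an object of numbers: "x", "y", "z": the shift along the tool's x, y, z in m; "wx", "wy", "wz": the turn, a rotation vector about the tool's x, y, z in degrees; "fingers": the opening in per cent of the stroke, from 0 (shut) to 100 (fully open). In form: [{"x": .., "y": .., "z": .., "wx": .., "wy": .., "wz": .., "fingers": ..}, ...]. A call has 1 to 20 rows; each row is the pose to reach, as a shift and turn from the pose commanded when the call began, along the tool's axes at that moment; what a row does not reach only later rows make up. A row lasts 1/8 s, in which the tool goes at most 62.5 mm and 10.7 degrees, less where a joint would pass 70% of its speed; a pose out of reach is approached as far as the arm can. A call with a gripper value outside its range is refused whole. The fingers move at their own pace and stop on an object; "squeeze" is the grip in N (left out, the last holds). Time passes only in rows, so rows that repeat a pose let the fingers close. It gives the time, the measured TCP pose, the force and the opening at its end, in the units of the state.
- state(): the state, without advancing time (a new reading comes with each control period).
- capture(name): name is "scene" or "top" or "wrist"; returns a dict with "img" (400x640x3 uint8, red, green, blue), "fx", "fy", "cx", "cy" (pixels), "rvec" (rotation vector, rad) and "tvec" (3), from world to camera coordinates, as OpenCV has them. Camera axes: x right, y down, z forward; pixel columns grow to the right and rows downward; lengths in m; the calibration is good to about 2 mm. The wrist camera is an equidistant fisheye: a pixel r from the principal point sees the ray r / f radians off the axis. A picture is of the moment at which its call begins. There is no depth.
- close_job(): hands the job in, once; it reports no verdict.
The state is a dict: "clock": time; "q": joint angles; "joint_velocities": joint speeds; "tau": joint torques, N m; "tcp_pos": TCP position; "orientation": TCP orientation; "wrist_force": force on the tool from outside, world axes, zero at the start; "wrist_torque": the same for the moment, N m; "finger_gap": finger opening in m.
Only numpy, scipy, OpenCV 4.12 (cv2) and the standard library are available. Lean on these libraries where they do the work, as an engineer would, in place of code of your own. Each camera call takes 0.05 s, during which the arm holds its last target. There are 200 camera calls.

## Task

A customer left a sample sleeve on the black counter mat: slide it all the way down onto the stepped gauge pin as far as it goes and leave it on the pin; if it stops on the yellow shoulder, its stock is in the yellow-capped jar, and if it goes down to the blue foot, its stock is in the blue-capped jar. Then turn the jar carousel until that jar stands at the front, in line with the red pointer, and finish holding the carousel still there in a firm grip (do not let go), so that the clerk can unscrew the lid. Leave the sleeve in the carton and everything else on the counter where it is.

Things in the scene. Friction and masses are not known exactly. Their poses are not given: they have to be found in the camera images.
- sleeve_small: (All sizes here are in mm.) Steel spacer sleeve, a plain tube standing upright: outside diameter 28, length 36, bore 13, about 130 g. Origin at the centre of its underside, z along the bore. It stops on the gauge's shoulder. It starts either on the mat (then it is the customer's sample) or in the carton (then leave it there).
- sleeve_large: Steel spacer sleeve that looks alike from the side: outside diameter 28, length 36, bore 20, about 85 g. Origin at the centre of its underside, z along the bore. It goes down to the gauge's foot. It starts on the mat or in the carton, the other one's opposite.
- mat: Black ribbed rubber counter mat, 100 x 100 mm, 3 mm thick, fixed. The customer's sample stands on it, within 20 of its centre in x and y. Origin at the centre of its underside.
- carton: Small open cardboard carton of returned goods, 100 x 100, walls 28 high, floor 3 thick, fixed. The other sleeve stands in it. Origin at the centre of its underside.
- gauge: Stepped gauge pin, upright, fixed. Round steel foot 72 across, 12 high, blue top; thick part of the pin, diameter 17.5, from 12 to 40 above the counter, banded yellow at its top: the step at 40 is the shoulder; thin part, diameter 10.5, from 40 to 66, tapered tip. Bore 13 slides over the thin part only (1.25 clear all round), bore 20 over both. Origin under the foot, on the pin's axis.
- gauge_tip (a point): Top end of the gauge pin, on its axis, 66 above the counter.
- carousel_base: Fixed grey round base of the jar carousel, 200 across and 16 high. Origin on the turning axis at counter height; its own -x axis points to the front, towards the red pointer.
- pointer (a point): Middle of the red pointer, on a grey tongue of the base that sticks out under the turntable at the front, 168 from the turning axis and 13 above the counter.
- turntable: Round plate 290 across, top at 32; turns either way about the vertical (origin on the axis at counter height), friction about 0.06 N m, stays where left. Six jars fixed on it, 60 degrees apart on a circle of radius 105: bodies 62 across up to 95, tapering to 104, tight round caps 50 across from 104 to 126. Caps counterclockwise from above: yellow, red, white, green, blue, black.
- knob (a point): Centre of the black round knob on the post in the middle of the turntable, fixed to it: 38 across, from 136 to 165 above the counter, centre at 150. The turntable may be turned and held by this knob or by any cap.
- yellow_cap (a point): Centre of the top of the yellow cap (jar of small-bore sleeves), 126 above the counter, 105 from the turning axis.
- blue_cap (a point): Centre of the top of the blue cap (jar of large-bore sleeves), 126 above the counter, 105 from the turning axis.
- castor: Grey and black castor wheel lying flat, 75 across, 31 high. Leave alone. Origin at the centre of its underside.
- pliers: Circlip pliers with red handles lying flat, about 165 long, 60 wide, 14 high. Leave alone. Origin under the pivot, jaws along +x.
- box_teal: Blue and cardboard stock carton, 90 x 130 x 75 high. Leave alone. Origin at the centre of its underside.
- box_orange: Orange and cardboard stock carton, 70 x 120 x 50 high. Leave alone. Origin at the centre of its underside.
- tape: Roll of amber packing tape lying flat, 100 across, 48 high. Leave alone. Origin at the centre of its underside.
- tin: White tin with a green band, 66 across, 100 high, standing. Leave alone. Origin at the centre of its underside.
There are look-alikes about, which are no part of the job. What is shaped like the gauge but turquoise is not meant. What is shaped like the sleeve_large but pink is not meant.

How it is judged:
On the way, in this order (a step that is already met when the one before it is completed fails the run):
1. the customer's sleeve is on the gauge pin as far down as it goes, upright and let go, the other still in the carton (((horizontal distance between sleeve_small and gauge below 0.004 m and height (world z) of sleeve_small between 0.036 and 0.044 m and angle between sleeve_small's own z axis and vertical below 0.12 rad and contact force between the fingers and sleeve_small below 0.1 N and horizontal distance between sleeve_large and carton below 0.045 m and height (world z) of sleeve_large below 0.008 m and distance of sleeve_large from where it was at the start of the episode below 0.02 m) or (horizontal distance between sleeve_large and gauge below 0.004 m and height (world z) of sleeve_large between 0.009 and 0.016 m and angle between sleeve_large's own z axis and vertical below 0.12 rad and contact force between the fingers and sleeve_large below 0.1 N and horizontal distance between sleeve_small and carton below 0.045 m and height (world z) of sleeve_small below 0.008 m and distance of sleeve_small from where it was at the start of the episode below 0.02 m))), for 0.2 s.
2. the jar that the gauge calls for stands at the front, in line with the pointer (((horizontal distance between sleeve_small and gauge below 0.004 m and height (world z) of sleeve_small between 0.036 and 0.044 m and angle between sleeve_small's own z axis and vertical below 0.12 rad and contact force between the fingers and sleeve_small below 0.1 N and y of yellow_cap in the frame of carousel_base between -0.014 and 0.014 m and x of yellow_cap in the frame of carousel_base below -0.09 m) or (horizontal distance between sleeve_large and gauge below 0.004 m and height (world z) of sleeve_large between 0.009 and 0.016 m and angle between sleeve_large's own z axis and vertical below 0.12 rad and contact force between the fingers and sleeve_large below 0.1 N and y of blue_cap in the frame of carousel_base between -0.014 and 0.014 m and x of blue_cap in the frame of carousel_base below -0.09 m))), for 0.2 s.
At the end, for the whole second after the job is handed in: Sample sleeve on the pin, let go, upright, within 4 mm of axis and stop; other sleeve in the carton, moved under 20 mm; the right jar (yellow: small bore, blue: large) at the front within 14 mm sideways of the pointer line; turntable at rest, gripped by the fingers with over 5 N (((horizontal distance between sleeve_small and gauge below 0.004 m and height (world z) of sleeve_small between 0.036 and 0.044 m and angle between sleeve_small's own z axis and vertical below 0.12 rad and contact force between the fingers and sleeve_small below 0.1 N and horizontal distance between sleeve_large and carton below 0.045 m and height (world z) of sleeve_large below 0.008 m and distance of sleeve_large from where it was at the start of the episode below 0.02 m and y of yellow_cap in the frame of carousel_base between -0.014 and 0.014 m and x of yellow_cap in the frame of carousel_base below -0.09 m) or (horizontal distance between sleeve_large and gauge below 0.004 m and height (world z) of sleeve_large between 0.009 and 0.016 m and angle between sleeve_large's own z axis and vertical below 0.12 rad and contact force between the fingers and sleeve_large below 0.1 N and horizontal distance between sleeve_small and carton below 0.045 m and height (world z) of sleeve_small below 0.008 m and distance of sleeve_small from where it was at the start of the episode below 0.02 m and y of blue_cap in the frame of carousel_base between -0.014 and 0.014 m and x of blue_cap in the frame of carousel_base below -0.09 m)) and angular speed of turntable below 0.06 rad/s and contact force between the fingers and turntable above 5 N); the arm keeps its last pose, push and grip.
It fails at once if a bystander (castor wheel, pliers, cartons, tape, tin) is shifted by more than 25 mm or knocked over (distance of any of castor, pliers, box_teal, box_orange, tape, tin from where it was at the start of the episode above 0.025 m or angle between tin's own z axis and vertical above 0.4 rad).
It also fails if it takes over 58 s, if anything falls off the work surface, if the arm or the gripper's body presses on something with over 40 N, if the wrist force passes 120 N, or if a joint passes its speed limit or range.

## Working session

There is one attempt and no reset: what is moved stays moved. The work goes in short steps, Python scripts to look and compute and a tool call to move; the robot and the scene stay as the last step left them, time stands still between calls to the robot, and variables do not carry over. Pictures are saved under pics/ and viewed, about 8 in all and at most 12, crops included, and the job is handed in when it is done.

Besides the shell and the picture viewer there is one more tool, called after "Call:" as a command line: name --argument value ..., lists and objects as JSON in quotes. apply_moves: Moves the arm, as the interface text tells. Its arguments: {"type":"object","properties":{"steps":{"type":"array"},"squeeze":{"type":"number"}},"required":["steps"]}

```bash
mkdir -p pics
cat > h.py <<'E'
import numpy as np, cv2
from plant import state, capture, close_job
from scipy.spatial.transform import Rotation as R
def snap(n,f):
    c=capture(n); cv2.imwrite('pics/'+f+'.png',c['img'][:,:,::-1]); np.save('pics/'+f+'.npy',c,allow_pickle=True); return c
def load(f): return np.load('pics/'+f+'.npy',allow_pickle=True).item()
def ray(c,u,v,fish=False):
    a=np.array([(u-c['cx'])/c['fx'],(v-c['cy'])/c['fy']])
    if fish:
        t=np.linalg.norm(a); d=np.r_[a/t*np.sin(t),np.cos(t)] if t>0 else np.array([0,0,1.])
    else: d=np.r_[a,1]
    M=R.from_rotvec(np.ravel(c['rvec'])).as_matrix(); t=np.ravel(c['tvec'])
    return -M.T@t, M.T@d
def at(c,u,v,z,fish=False):
    o,d=ray(c,u,v,fish); return o+d*(z-o[2])/d[2]
def proj(c,p,fish=False):
    M=R.from_rotvec(np.ravel(c['rvec'])).as_matrix(); q=M@np.asarray(p,float)+np.ravel(c['tvec'])
    a=q[:2]/q[2]
    if fish: r=np.linalg.norm(q[:2]); a=q[:2]/r*np.arctan2(r,q[2])
    return np.array([a[0]*c['fx']+c['cx'],a[1]*c['fy']+c['cy']])
def crop(f,u,v,w,h,k,out):
    i=cv2.imread('pics/'+f+'.png')[v:v+h,u:u+w]; cv2.imwrite('pics/'+out+'.png',cv2.resize(i,None,fx=k,fy=k,interpolation=cv2.INTER_CUBIC))
E
python3 - <<'E'
from h import *
a=snap('top','top1');b=snap('scene','sc1')
s=state();print(s['tcp_pos'],s['orientation'],s['finger_gap'],s['clock'])
print(ray(a,320,200),ray(b,320,200))
E
```

```text
[ 0.184487   -0.59683258  0.23074507] [-3.10532634e+00 -4.69051020e-01  3.89527483e-04] 0.08548406557428277 0.1
(array([0.39873772, 0.03737272, 1.50276891]), array([ 0.12818381,  0.00709425, -0.99173491])) (array([ 1.24197124, -0.54575688,  0.89320008]), array([-0.58066975,  0.49013677, -0.650297  ]))
```

View pics/top1.png

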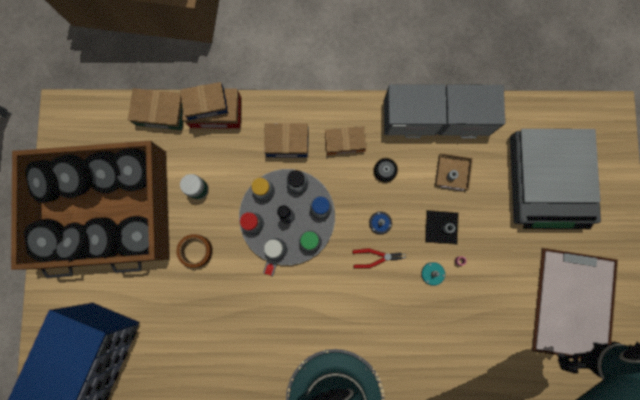

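View pics/sc1.png

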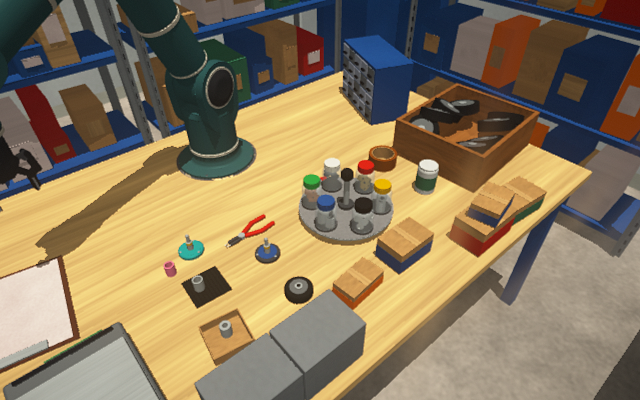

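Top view: the blue-footed gauge is at (381,222) and the turquoise look-alike at (433,273). The sample is on the mat at (450,228), the other sleeve in the carton at (453,175), and the pink look-alike at (460,262). The carousel is at (287,217) with the red pointer at (269,269). The scene view agrees. I'll take an enlarged crop to confirm.

Run:
```python
from h import *
crop('top1',355,150,130,140,5,'c1'); 
i=cv2.imread('pics/c1.png'); j=cv2.resize(cv2.imread('pics/top1.png')[160:280,235:340],None,fx=5,fy=5)
print(i.shape,j.shape); cv2.imwrite('pics/c2.png',j)
i=i[:600]; cv2.imwrite('pics/c1.png',cv2.resize(cv2.imread('pics/top1.png')[200:290,360:480],None,fx=6,fy=6,interpolation=cv2.INTER_CUBIC))
c=load('top1')
print('gauge foot',at(c,381,223,.012),'sample',at(c,450,228,.039),'carton',at(c,453,175,.039),'knob',at(c,285,213,.165),'ptr',at(c,269,269,.013))
```

```text
(700, 650, 3) (600, 525, 3)
gauge foot [ 0.52144719 -0.13908419  0.012     ] sample [ 0.50540608 -0.34227099  0.039     ] carton [ 0.66672391 -0.35600247  0.039     ] knob [0.53496745 0.14328204 0.165     ] ptr [0.37983923 0.20113399 0.013     ]
```

View pics/c1.png

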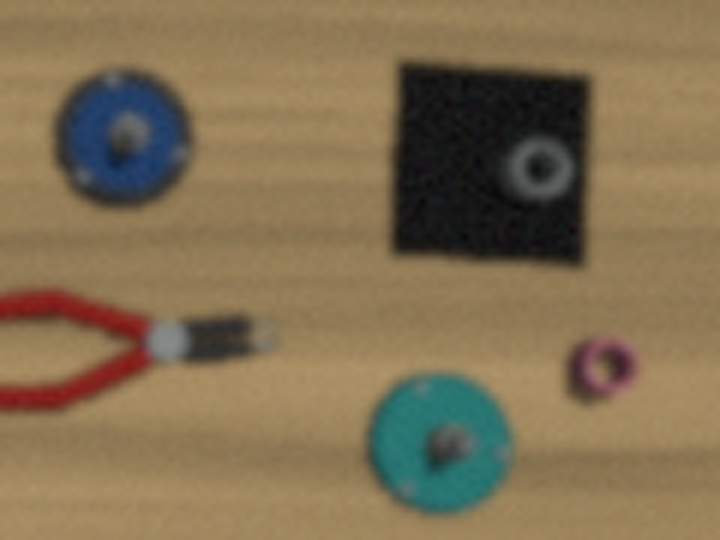

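View pics/c2.png

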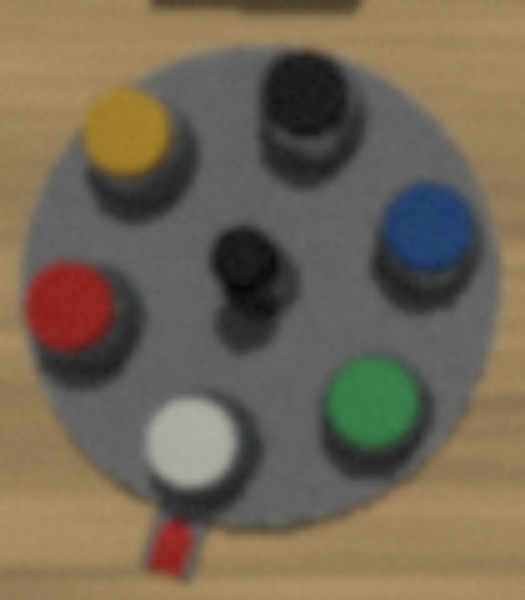

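The crops confirm the choice. The blue-topped gauge is at (380.5,223), and the turquoise one at (433,273) is the decoy. The grey sample ring on the mat is at (450,228), with pink at (461,261). White is the cap nearest the pointer. Next I'll work out the carousel angles and the first hover.

```bash
cat >> h.py <<'E'
def goto(p,yaw=None,s=None):
    "tool-frame shift and wz (deg) to TCP position p, tool-x yaw (deg) pointing down"
    s=s or state(); Q=R.from_rotvec(s['orientation']); 
    x=Q.apply([1,0,0]); cur=np.degrees(np.arctan2(x[1],x[0]))
    T=R.from_euler('z',(cur if yaw is None else yaw),degrees=True)*R.from_euler('x',180,degrees=True)
    print('cur',s['tcp_pos'].round(4) if hasattr(s['tcp_pos'],'round') else s['tcp_pos'],'yaw',cur.round(2),'shift',Q.inv().apply(np.array(p)-s['tcp_pos']).round(4),'turn',np.degrees((Q.inv()*T).as_rotvec()).round(2),'t',round(s['clock'],2),'q7',round(s['q'][6],2))
E
python3 - <<'E'
from h import *
c=load('top1')
f=lambda x,y,z:at(c,235+(x-2)/5,160+(y-2)/5,z)
caps=[f(*p,.126)[:2] for p in [(127,131),(70,306),(191,441),(373,402),(428,226),(305,93)]]
C=np.mean(caps,0);P=f(173,547,.013)[:2];
print('C',C,'disc',f(265,288,.032),'knob',f(244,259,.165),'P',P,np.linalg.norm(P-C))
a=lambda p:np.degrees(np.arctan2(*(p-C)[::-1]))
print('ptr ang',a(P),[round(a(p),1) for p in caps],[round(np.linalg.norm(p-C),3) for p in caps])
g=lambda x,y,z:at(c,360+(x-2.5)/6,200+(y-2.5)/6,z)
print('sample',g(541,168,.039),'foot',g(124,138,.012),'tip',g(132,122,.066),'mat',g(492,163,.003))
goto([.505,-.342,.2],0)
E
```

```text
C [0.53973138 0.14812046] disc [0.53577126 0.14572982 0.032     ] knob [0.53937978 0.14777056 0.165     ] P [0.37984329 0.2005279 ] 0.1682579600958708
ptr ang 161.85211090525672 [np.float64(42.7), np.float64(103.1), np.float64(162.6), np.float64(-137.2), np.float64(-77.1), np.float64(-17.1)] [np.float64(0.105), np.float64(0.104), np.float64(0.104), np.float64(0.105), np.float64(0.104), np.float64(0.104)]
sample [ 0.50665164 -0.34155951  0.039     ] foot [ 0.52271195 -0.13680444  0.012     ] tip [ 0.5261336  -0.13450573  0.066     ] mat [ 0.51172099 -0.32592725  0.003     ]
cur [ 0.1845 -0.5968  0.2307] yaw 17.18 shift [ 0.3815 -0.1488  0.0309] turn [-6.000e-02  1.000e-02  1.718e+01] t 0.1 q7 -0.05
```

Call:
apply_moves --steps '[{"x": 0.19, "y": -0.074, "z": 0.015, "wz": 8.5, "fingers": 100}, {"x": 0.3815, "y": -0.149, "z": 0.06, "wz": 17.2, "fingers": 100}, {"x": 0.3815, "y": -0.149, "z": 0.06, "wz": 17.2, "fingers": 100}, {"x": 0.3815, "y": -0.149, "z": 0.06, "wz": 17.2, "fingers": 100}, {"x": 0.3815, "y": -0.149, "z": 0.06, "wz": 17.2, "fingers": 100}, {"x": 0.3815, "y": -0.149, "z": 0.06, "wz": 17.2, "fingers": 100}, {"x": 0.3815, "y": -0.149, "z": 0.06, "wz": 17.2, "fingers": 100}, {"x": 0.3815, "y": -0.149, "z": 0.06, "wz": 17.2, "fingers": 100}, {"x": 0.3815, "y": -0.149, "z": 0.06, "wz": 17.2, "fingers": 100}, {"x": 0.3815, "y": -0.149, "z": 0.06, "wz": 17.2, "fingers": 100}, {"x": 0.3815, "y": -0.149, "z": 0.06, "wz": 17.2, "fingers": 100}, {"x": 0.3815, "y": -0.149, "z": 0.06, "wz": 17.2, "fingers": 100}]'

```text
schema error: expected keys x, y, z, wx, wy, wz, fingers
```

Run:
```python
from h import *
c=snap('wrist','w1'); goto([.5066,-.3415,.2],0)
print(ray(c,c['cx'],c['cy'],1),proj(c,[.5066,-.3415,.039],1),proj(c,[.525,-.136,.066],1),c['fx'])
```

```text
cur [ 0.1845 -0.5969  0.2308] yaw 17.18 shift [ 0.3832 -0.1488  0.0309] turn [-5.000e-02  1.000e-02  1.718e+01] t 0.15 q7 -0.05
(array([ 0.26416697, -0.57293937,  0.37336489]), array([-0.30435101, -0.09350438, -0.94795959])) [ 196.89332415 -115.62216696] [  80.00763452 -119.70628668] 309.70691628693146
```

View pics/w1.png

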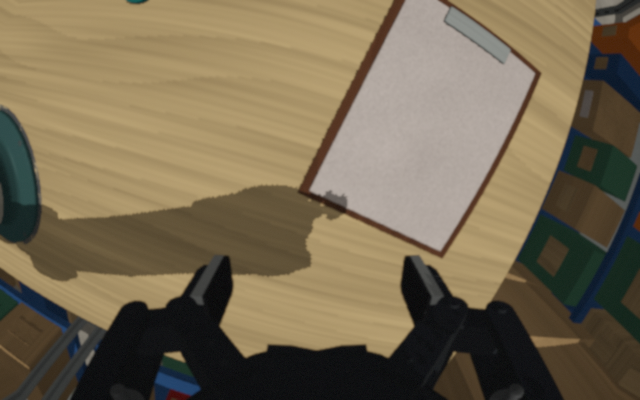

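The move was refused because every row needs all the keys. The picture only shows the clipboard from the start pose. I'll resend the move.

Call:
apply_moves --steps '[{"x": 0.19, "y": -0.074, "z": 0.015, "wx": 0, "wy": 0, "wz": 8.5, "fingers": 100}, {"x": 0.19, "y": -0.074, "z": 0.015, "wx": 0, "wy": 0, "wz": 8.5, "fingers": 100}, {"x": 0.383, "y": -0.149, "z": 0.06, "wx": 0, "wy": 0, "wz": 17.2, "fingers": 100}, {"x": 0.383, "y": -0.149, "z": 0.06, "wx": 0, "wy": 0, "wz": 17.2, "fingers": 100}, {"x": 0.383, "y": -0.149, "z": 0.06, "wx": 0, "wy": 0, "wz": 17.2, "fingers": 100}, {"x": 0.383, "y": -0.149, "z": 0.06, "wx": 0, "wy": 0, "wz": 17.2, "fingers": 100}, {"x": 0.383, "y": -0.149, "z": 0.06, "wx": 0, "wy": 0, "wz": 17.2, "fingers": 100}, {"x": 0.383, "y": -0.149, "z": 0.06, "wx": 0, "wy": 0, "wz": 17.2, "fingers": 100}, {"x": 0.383, "y": -0.149, "z": 0.06, "wx": 0, "wy": 0, "wz": 17.2, "fingers": 100}, {"x": 0.383, "y": -0.149, "z": 0.06, "wx": 0, "wy": 0, "wz": 17.2, "fingers": 100}, {"x": 0.383, "y": -0.149, "z": 0.06, "wx": 0, "wy": 0, "wz": 17.2, "fingers": 100}]'

```text
clock: 1.52
tcp_pos: [0.5059, -0.3424, 0.1715]
orientation: [3.141, -0.003, 0.0]
wrist_force: [-0.8, -0.1, 0.4]
finger_gap: 0.0855
```

Run:
```python
from h import *
c=snap('wrist','w2'); goto([.5066,-.3415,.01],0)
print(proj(c,[.5066,-.3415,.039],1),proj(c,[.525,-.136,.066],1))
```

```text
cur [ 0.506  -0.3423  0.1715] yaw -0.08 shift [ 0.0006 -0.0008  0.1615] turn [ 0.01 -0.   -0.08] t 1.57 q7 -1.07
[315.08704975 188.0514876 ] [105.98175992 179.84927842]
```

View pics/w2.png

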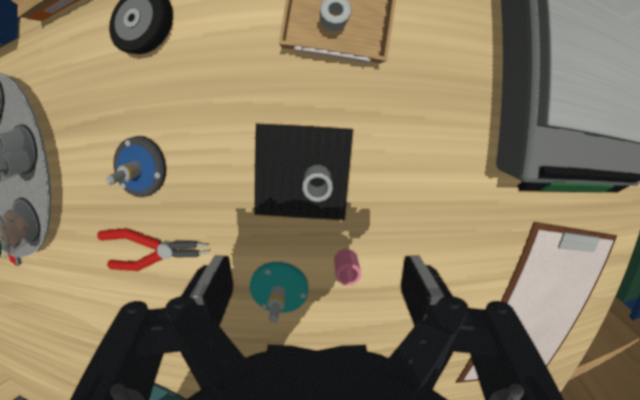

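The sample rim is at (318,186) and its bore looks wide. The gauge tip is at (112,181) and the carton sleeve at (335,12). I'll triangulate from this view.

Run:
```python
from h import *
c=load('w2')
i=c['img'].astype(int)
# bright rim ring of sample
g=i[165:210,295:345].sum(2)/3
m=(g>120).astype(np.uint8)
cnt,h=cv2.findContours(m,cv2.RETR_CCOMP,cv2.CHAIN_APPROX_NONE)
for k,q in enumerate(cnt):
    if len(q)>15: e=cv2.fitEllipse(q); print(h[0][k][3],(e[0][0]+295,e[0][1]+165),e[1])
print('rim',at(c,318,186,.039,1),'tip',at(c,112,181,.066,1))
for r in(.0065,.01,.014):
    p=[proj(c,[.5075+r*x,-.3435+r*y,.039],1) for x,y in((1,0),(-1,0),(0,1),(0,-1))]; print(r,np.linalg.norm(p[0]-p[1]),np.linalg.norm(p[2]-p[3]))
crop('w2',90,160,50,50,6,'a');crop('w2',293,162,50,50,6,'b');crop('w2',310,0,50,50,6,'d')
cv2.imwrite('pics/w2c.png',np.hstack([cv2.resize(cv2.imread(f'pics/{k}.png'),(260,260)) for k in 'abd']))
```

```text
-1 (317.14813232421875, 186.5014305114746) (27.516613006591797, 28.33736228942871)
0 (317.20112800598145, 186.64057540893555) (21.136537551879883, 21.978769302368164)
rim [ 0.50857931 -0.3442002   0.039     ] tip [ 0.52363257 -0.14378918  0.066     ]
0.0065 13.447792250828671 14.029555760414055
0.01 20.685641616747233 21.578890988198673
0.014 28.952290855274985 30.198728831021906
```

View pics/w2c.png

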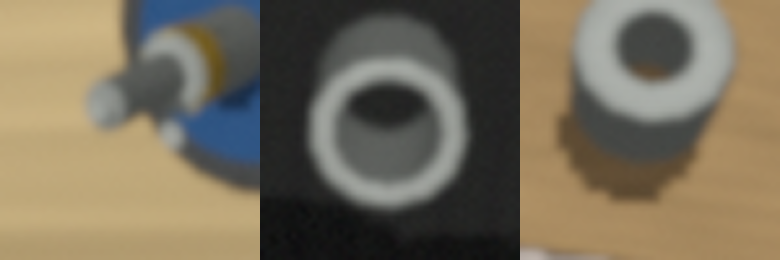

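The crop shows the mat sample's bore measures about 21.5 px, which is 20 mm, so it's the large sleeve. The carton sleeve is the thick-walled one. The sample should therefore go down to the blue foot, which calls for the blue jar. Now the grasp.

Call:
apply_moves --squeeze 40 --steps '[{"x": 0.002, "y": 0.0014, "z": 0.06, "wx": 0, "wy": 0, "wz": 0, "fingers": 100}, {"x": 0.002, "y": 0.0014, "z": 0.11, "wx": 0, "wy": 0, "wz": 0, "fingers": 100}, {"x": 0.002, "y": 0.0014, "z": 0.15, "wx": 0, "wy": 0, "wz": 0, "fingers": 100}, {"x": 0.002, "y": 0.0014, "z": 0.1615, "wx": 0, "wy": 0, "wz": 0, "fingers": 100}, {"x": 0.002, "y": 0.0014, "z": 0.1615, "wx": 0, "wy": 0, "wz": 0, "fingers": 100}, {"x": 0.002, "y": 0.0014, "z": 0.1615, "wx": 0, "wy": 0, "wz": 0, "fingers": 50}, {"x": 0.002, "y": 0.0014, "z": 0.1615, "wx": 0, "wy": 0, "wz": 0, "fingers": 20}, {"x": 0.002, "y": 0.0014, "z": 0.1615, "wx": 0, "wy": 0, "wz": 0, "fingers": 0}, {"x": 0.002, "y": 0.0014, "z": 0.1615, "wx": 0, "wy": 0, "wz": 0, "fingers": 0}, {"x": 0.002, "y": 0.0014, "z": 0.1615, "wx": 0, "wy": 0, "wz": 0, "fingers": 0}, {"x": 0.002, "y": 0.0014, "z": 0.1615, "wx": 0, "wy": 0, "wz": 0, "fingers": 0}, {"x": 0.002, "y": 0.0014, "z": 0.1615, "wx": 0, "wy": 0, "wz": 0, "fingers": 0}]'

```text
clock: 3.08
tcp_pos: [0.5088, -0.3432, 0.0106]
orientation: [3.141, -0.001, 0.001]
wrist_force: [-1.5, 1.7, 9.7]
finger_gap: 0.0272
```

Run:
```python
from h import *
c=snap('wrist','w3'); goto([.5236,-.136,.12],0); print(state()['finger_gap'])
w=load('w2');t=load('top1')
o1,d1=ray(w,110.6,180,1);print(at(w,110.6,180,.066,1),at(t,360+129/6,200+120/6,.066))
```

```text
cur [ 0.5088 -0.3432  0.0106] yaw -0.02 shift [ 0.0148 -0.2072 -0.1095] turn [ 0.02 -0.04 -0.02] t 3.12 q7 -1.09
0.027467509098661934
[ 0.52468602 -0.14215897  0.066     ] [ 0.52588547 -0.13425747  0.066     ]
```

Call:
apply_moves --steps '[{"x": 0, "y": 0, "z": -0.05, "wx": 0, "wy": 0, "wz": 0, "fingers": 0}, {"x": 0, "y": 0, "z": -0.11, "wx": 0, "wy": 0, "wz": 0, "fingers": 0}, {"x": 0.007, "y": -0.07, "z": -0.11, "wx": 0, "wy": 0, "wz": 0, "fingers": 0}, {"x": 0.015, "y": -0.14, "z": -0.11, "wx": 0, "wy": 0, "wz": 0, "fingers": 0}, {"x": 0.015, "y": -0.157, "z": -0.11, "wx": 0, "wy": 0, "wz": 0, "fingers": 0}, {"x": 0.015, "y": -0.157, "z": -0.11, "wx": 0, "wy": 0, "wz": 0, "fingers": 0}, {"x": 0.015, "y": -0.157, "z": -0.11, "wx": 0, "wy": 0, "wz": 0, "fingers": 0}, {"x": 0.015, "y": -0.157, "z": -0.11, "wx": 0, "wy": 0, "wz": 0, "fingers": 0}]'

```text
clock: 4.12
tcp_pos: [0.5233, -0.1872, 0.1197]
orientation: [3.141, -0.003, -0.0]
wrist_force: [-0.8, -0.3, -0.8]
finger_gap: 0.027
```

Run:
```python
from h import *
c=snap('wrist','w4'); goto([.5245,-.138,.12],0); print(state()['finger_gap'])
print(proj(c,[.5245,-.138,.066],1),c['tvec'])
crop('w4',140,100,260,190,3,'w4c')
```

```text
cur [ 0.5233 -0.1871  0.1197] yaw -0.12 shift [ 0.0011 -0.0491 -0.0003] turn [ 0.01  0.01 -0.12] t 4.17 q7 -1.35
0.027286251875409548
[245.60108165 220.08508597] [-0.18688217  0.49180904  0.4417536 ]
```

View pics/w4c.png

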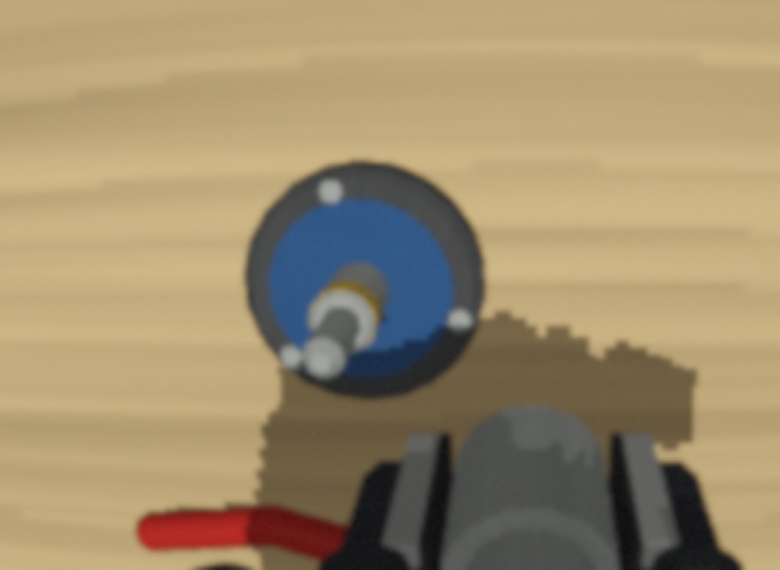

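Run:
```python
from h import *
c=load('w4')
print('tip',at(c,248,218.7,.066,1),'sh',at(c,254,205.7,.040,1))
# foot outline ellipse (outer edge at counter..12mm): blue disc
print('foot centre',at(c,140+365/3,100+279/3,.008,1))
for z in(.112,.130,.148): print(z,proj(c,[.5233,-.1871,z],1),proj(c,[.5233+.014,-.1871,z],1),proj(c,[.5233-.014,-.1871,z],1))
crop('w4',250,210,140,110,5,'w4d')
```

```text
tip [ 0.52556374 -0.13982078  0.066     ] sh [ 0.52576099 -0.13917631  0.04      ]
foot centre [ 0.52590037 -0.13986659  0.008     ]
0.112 [315.78616427 254.40517158] [315.73051047 231.47810699] [315.84015637 275.59675149]
0.13 [315.75005097 271.68858774] [315.68486755 247.10371534] [315.8125437  294.04382926]
0.148 [315.70764698 292.6916959 ] [315.62976498 266.45419586] [315.78108446 316.05199616]
```

View pics/w4d.png

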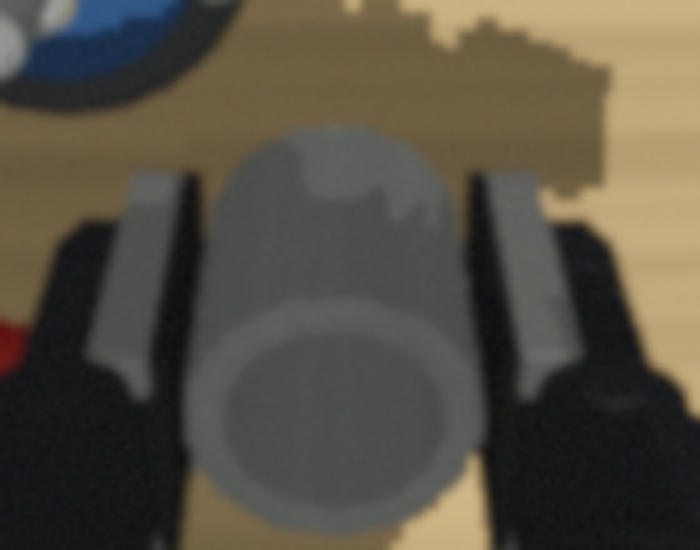

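The rim shows the held sleeve about 1 mm toward −x and 0.5 mm toward −y of the TCP axis. The pin's tip, shoulder and foot all give about (0.5257,−0.1395). So the shift is x +3.5 mm and tool y −48 mm. I'll lower the sleeve over the thin part and look.

Call:
apply_moves --steps '[{"x": 0.0035, "y": -0.048, "z": 0, "wx": 0, "wy": 0, "wz": 0, "fingers": 0}, {"x": 0.0035, "y": -0.048, "z": 0, "wx": 0, "wy": 0, "wz": 0, "fingers": 0}, {"x": 0.0035, "y": -0.048, "z": 0, "wx": 0, "wy": 0, "wz": 0, "fingers": 0}, {"x": 0.0035, "y": -0.048, "z": 0.03, "wx": 0, "wy": 0, "wz": 0, "fingers": 0}, {"x": 0.0035, "y": -0.048, "z": 0.045, "wx": 0, "wy": 0, "wz": 0, "fingers": 0}, {"x": 0.0035, "y": -0.048, "z": 0.058, "wx": 0, "wy": 0, "wz": 0, "fingers": 0}, {"x": 0.0035, "y": -0.048, "z": 0.066, "wx": 0, "wy": 0, "wz": 0, "fingers": 0}, {"x": 0.0035, "y": -0.048, "z": 0.066, "wx": 0, "wy": 0, "wz": 0, "fingers": 0}]'

```text
clock: 5.18
tcp_pos: [0.527, -0.1381, 0.0535]
orientation: [-3.141, 0.001, 0.001]
wrist_force: [0.1, -0.2, -0.6]
finger_gap: 0.0269
```

Run:
```python
from h import *
c=snap('wrist','w5'); goto([.5257,-.1395,.02],0); print(state()['wrist_force'],state()['finger_gap'])
crop('w5',250,210,140,110,5,'w5d')
```

```text
cur [ 0.5272 -0.1381  0.0539] yaw -0.03 shift [-0.0015  0.0014  0.0339] turn [-0.    0.   -0.03] t 5.22 q7 -1.46
[ 0.24585839  0.05863944 -0.32073201] 0.027268167732801447
```

View pics/w5d.png

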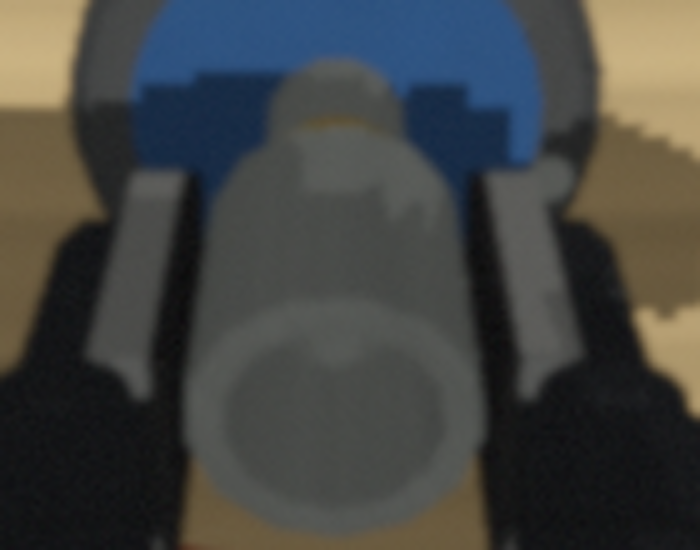

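The pin and sleeve are in line sideways, both at u=336 in the crop, and the tip is inside the bore at (337,345). I'll lower past the shoulder a little at a time and watch the force.

Call:
apply_moves --steps '[{"x": 0, "y": 0, "z": 0.004, "wx": 0, "wy": 0, "wz": 0, "fingers": 0}, {"x": 0, "y": 0, "z": 0.007, "wx": 0, "wy": 0, "wz": 0, "fingers": 0}, {"x": 0, "y": 0, "z": 0.01, "wx": 0, "wy": 0, "wz": 0, "fingers": 0}, {"x": 0, "y": 0, "z": 0.01, "wx": 0, "wy": 0, "wz": 0, "fingers": 0}]'

```text
clock: 5.72
tcp_pos: [0.5269, -0.138, 0.0435]
orientation: [-3.141, 0.0, 0.001]
wrist_force: [-0.9, 0.6, -1.4]
finger_gap: 0.0272
```

Past the shoulder with no force. Down the rest of the way to about 1 mm above the foot.

Call:
apply_moves --steps '[{"x": 0, "y": 0, "z": 0.006, "wx": 0, "wy": 0, "wz": 0, "fingers": 0}, {"x": 0, "y": 0, "z": 0.012, "wx": 0, "wy": 0, "wz": 0, "fingers": 0}, {"x": 0, "y": 0, "z": 0.018, "wx": 0, "wy": 0, "wz": 0, "fingers": 0}, {"x": 0, "y": 0, "z": 0.022, "wx": 0, "wy": 0, "wz": 0, "fingers": 0}, {"x": 0, "y": 0, "z": 0.0225, "wx": 0, "wy": 0, "wz": 0, "fingers": 0}, {"x": 0, "y": 0, "z": 0.0225, "wx": 0, "wy": 0, "wz": 0, "fingers": 0}]'

```text
clock: 6.48
tcp_pos: [0.5269, -0.1381, 0.0212]
orientation: [-3.141, 0.001, 0.001]
wrist_force: [-1.9, -0.3, -1.9]
finger_gap: 0.027
```

Call:
apply_moves --steps '[{"x": 0, "y": 0, "z": 0, "wx": 0, "wy": 0, "wz": 0, "fingers": 50}, {"x": 0, "y": 0, "z": 0, "wx": 0, "wy": 0, "wz": 0, "fingers": 80}, {"x": 0, "y": 0, "z": 0, "wx": 0, "wy": 0, "wz": 0, "fingers": 80}, {"x": 0, "y": 0, "z": 0, "wx": 0, "wy": 0, "wz": 0, "fingers": 80}, {"x": 0, "y": 0, "z": -0.03, "wx": 0, "wy": 0, "wz": 0, "fingers": 80}, {"x": 0, "y": 0, "z": -0.08, "wx": 0, "wy": 0, "wz": 0, "fingers": 80}, {"x": 0, "y": 0, "z": -0.13, "wx": 0, "wy": 0, "wz": 0, "fingers": 80}, {"x": 0, "y": 0, "z": -0.13, "wx": 0, "wy": 0, "wz": 0, "fingers": 80}, {"x": 0, "y": 0, "z": -0.13, "wx": 0, "wy": 0, "wz": 0, "fingers": 80}]'

```text
clock: 7.6
tcp_pos: [0.5269, -0.138, 0.1511]
orientation: [-3.142, 0.001, 0.0]
wrist_force: [0.1, -0.1, -1.0]
finger_gap: 0.0682
```

Run:
```python
from h import *
c=snap('wrist','w6'); goto([.5395,.148,.23],-160+360); print(state()['finger_gap'])
print(proj(c,[.5257,-.1395,.048],1), proj(c,[.5257,-.1395,.084],1))
crop('w6',240,110,150,150,4,'w6c')
```

```text
cur [ 0.5266 -0.1379  0.1505] yaw -0.02 shift [ 0.0127 -0.286  -0.0794] turn [9.0000e-02 4.0000e-02 1.5998e+02] t 7.65 q7 -1.44
0.06833402045857023
[317.85463292 200.22258351] [318.09630686 216.25894556]
```

View pics/w6c.png

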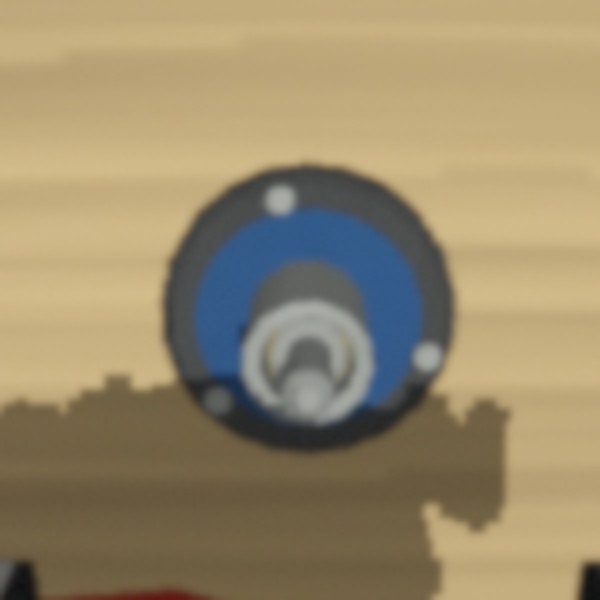

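The sleeve rim is at (317,200.4). The prediction for a top at 48 mm is (318,200.2), so it is seated on the blue foot and the yellow band is inside the bore. Next I lift and go above the knob with wz −160, so the last joint has room for the 121° clockwise turn.

Call:
apply_moves --steps '[{"x": 0, "y": 0, "z": -0.05, "wx": 0, "wy": 0, "wz": 0, "fingers": 100}, {"x": 0, "y": 0, "z": -0.1, "wx": 0, "wy": 0, "wz": -10, "fingers": 100}, {"x": 0.003, "y": -0.05, "z": -0.1, "wx": 0, "wy": 0, "wz": -20, "fingers": 100}, {"x": 0.006, "y": -0.1, "z": -0.1, "wx": 0, "wy": 0, "wz": -30, "fingers": 100}, {"x": 0.008, "y": -0.15, "z": -0.1, "wx": 0, "wy": 0, "wz": -40, "fingers": 100}, {"x": 0.01, "y": -0.2, "z": -0.1, "wx": 0, "wy": 0, "wz": -50, "fingers": 100}, {"x": 0.013, "y": -0.25, "z": -0.1, "wx": 0, "wy": 0, "wz": -60, "fingers": 100}, {"x": 0.013, "y": -0.286, "z": -0.1, "wx": 0, "wy": 0, "wz": -70, "fingers": 100}, {"x": 0.013, "y": -0.286, "z": -0.1, "wx": 0, "wy": 0, "wz": -80, "fingers": 100}, {"x": 0.013, "y": -0.286, "z": -0.1, "wx": 0, "wy": 0, "wz": -90, "fingers": 100}, {"x": 0.013, "y": -0.286, "z": -0.1, "wx": 0, "wy": 0, "wz": -100, "fingers": 100}, {"x": 0.013, "y": -0.286, "z": -0.1, "wx": 0, "wy": 0, "wz": -110, "fingers": 100}, {"x": 0.013, "y": -0.286, "z": -0.1, "wx": 0, "wy": 0, "wz": -120, "fingers": 100}, {"x": 0.013, "y": -0.286, "z": -0.1, "wx": 0, "wy": 0, "wz": -130, "fingers": 100}, {"x": 0.013, "y": -0.286, "z": -0.1, "wx": 0, "wy": 0, "wz": -140, "fingers": 100}, {"x": 0.013, "y": -0.286, "z": -0.1, "wx": 0, "wy": 0, "wz": -150, "fingers": 100}, {"x": 0.013, "y": -0.286, "z": -0.1, "wx": 0, "wy": 0, "wz": -160, "fingers": 100}, {"x": 0.013, "y": -0.286, "z": -0.1, "wx": 0, "wy": 0, "wz": -160, "fingers": 100}, {"x": 0.013, "y": -0.286, "z": -0.1, "wx": 0, "wy": 0, "wz": -160, "fingers": 100}]'

```text
clock: 10.02
tcp_pos: [0.54, 0.1479, 0.2507]
orientation: [-0.552, -3.092, -0.0]
wrist_force: [0.5, -0.5, 0.3]
finger_gap: 0.0855
```

Run:
```python
from h import *
c=snap('wrist','w7'); goto([.5395,.148,.133]); print(state()['finger_gap'])
print(proj(c,[.5395,.148,.165],1))
```

```text
cur [0.5401 0.1479 0.2509] yaw 159.78 shift [ 5.000e-04 -1.000e-04  1.179e-01] turn [-0.01 -0.04  0.  ] t 10.07 q7 0.65
0.08544533827470513
[315.89381768 202.1068669 ]
```

View pics/w7.png

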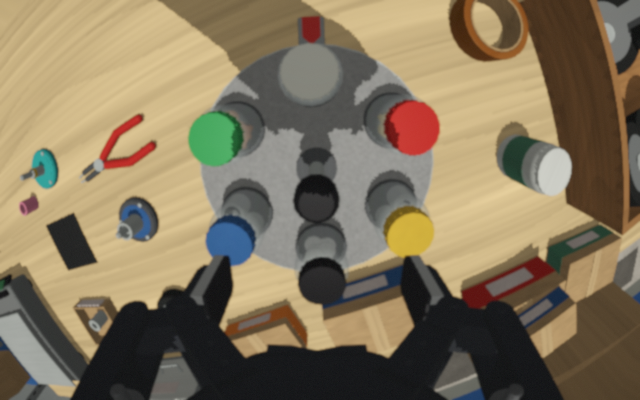

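The knob is at (317,198), with white near the pointer at (312,28), blue at (231,240) and the sleeve on the gauge. I'll compute the knob position and turn angle from this view.

Run:
```python
from h import *
c=load('w7')
k=at(c,317,198,.165,1); P=at(c,312,28,.013,1)
caps=[at(c,u,v,.126,1) for u,v in[(411,232),(413,127),(310,74),(215,139),(231,241),(322,282)]]
C=np.mean(caps,0); print('knob',k,'C',C,'P',P,np.linalg.norm((P-C)[:2]))
a=lambda p:round(np.degrees(np.arctan2(p[1]-C[1],p[0]-C[0])),1)
print(a(P),[a(p) for p in caps]); goto([k[0],k[1],.133])
```

```text
knob [0.53662703 0.14997621 0.165     ] C [0.53919513 0.14909973 0.126     ] P [0.38046561 0.2011805  0.013     ] 0.1670552795543585
161.8 [np.float64(43.6), np.float64(103.2), np.float64(163.2), np.float64(-136.6), np.float64(-77.3), np.float64(-17.3)]
cur [0.5401 0.1479 0.2509] yaw 159.78 shift [0.0039 0.0008 0.1179] turn [-0.01 -0.04  0.  ] t 10.07 q7 0.65
```

Both views put the axis near (0.539,0.1485), with blue at −77.2° and the pointer at 161.8°. That makes the turn 121° clockwise, so wz +121. Down, then grip.

Call:
apply_moves --squeeze 70 --steps '[{"x": 0.001, "y": 0, "z": 0.05, "wx": 0, "wy": 0, "wz": 0, "fingers": 100}, {"x": 0.001, "y": 0, "z": 0.09, "wx": 0, "wy": 0, "wz": 0, "fingers": 100}, {"x": 0.001, "y": 0, "z": 0.12, "wx": 0, "wy": 0, "wz": 0, "fingers": 100}, {"x": 0.001, "y": 0, "z": 0.12, "wx": 0, "wy": 0, "wz": 0, "fingers": 100}, {"x": 0.001, "y": 0, "z": 0.12, "wx": 0, "wy": 0, "wz": 0, "fingers": 60}, {"x": 0.001, "y": 0, "z": 0.12, "wx": 0, "wy": 0, "wz": 0, "fingers": 20}, {"x": 0.001, "y": 0, "z": 0.12, "wx": 0, "wy": 0, "wz": 0, "fingers": 0}, {"x": 0.001, "y": 0, "z": 0.12, "wx": 0, "wy": 0, "wz": 0, "fingers": 0}, {"x": 0.001, "y": 0, "z": 0.12, "wx": 0, "wy": 0, "wz": 0, "fingers": 0}, {"x": 0.001, "y": 0, "z": 0.12, "wx": 0, "wy": 0, "wz": 0, "fingers": 0}]'

```text
clock: 11.32
tcp_pos: [0.5396, 0.1477, 0.1326]
orientation: [0.547, 3.092, -0.002]
wrist_force: [-6.9, -6.8, 16.8]
finger_gap: 0.0362
```

Gripped at 36 mm. The forces are modest, so I turn now.

Call:
apply_moves --steps '[{"x": 0, "y": 0, "z": 0, "wx": 0, "wy": 0, "wz": 4, "fingers": 0}, {"x": 0, "y": 0, "z": 0, "wx": 0, "wy": 0, "wz": 11, "fingers": 0}, {"x": 0, "y": 0, "z": 0, "wx": 0, "wy": 0, "wz": 18, "fingers": 0}, {"x": 0, "y": 0, "z": 0, "wx": 0, "wy": 0, "wz": 25, "fingers": 0}, {"x": 0, "y": 0, "z": 0, "wx": 0, "wy": 0, "wz": 32, "fingers": 0}, {"x": 0, "y": 0, "z": 0, "wx": 0, "wy": 0, "wz": 39, "fingers": 0}, {"x": 0, "y": 0, "z": 0, "wx": 0, "wy": 0, "wz": 46, "fingers": 0}, {"x": 0, "y": 0, "z": 0, "wx": 0, "wy": 0, "wz": 53, "fingers": 0}, {"x": 0, "y": 0, "z": 0, "wx": 0, "wy": 0, "wz": 60, "fingers": 0}, {"x": 0, "y": 0, "z": 0, "wx": 0, "wy": 0, "wz": 67, "fingers": 0}, {"x": 0, "y": 0, "z": 0, "wx": 0, "wy": 0, "wz": 74, "fingers": 0}, {"x": 0, "y": 0, "z": 0, "wx": 0, "wy": 0, "wz": 81, "fingers": 0}, {"x": 0, "y": 0, "z": 0, "wx": 0, "wy": 0, "wz": 88, "fingers": 0}, {"x": 0, "y": 0, "z": 0, "wx": 0, "wy": 0, "wz": 95, "fingers": 0}, {"x": 0, "y": 0, "z": 0, "wx": 0, "wy": 0, "wz": 102, "fingers": 0}, {"x": 0, "y": 0, "z": 0, "wx": 0, "wy": 0, "wz": 109, "fingers": 0}, {"x": 0, "y": 0, "z": 0, "wx": 0, "wy": 0, "wz": 115, "fingers": 0}, {"x": 0, "y": 0, "z": 0, "wx": 0, "wy": 0, "wz": 119, "fingers": 0}, {"x": 0, "y": 0, "z": 0, "wx": 0, "wy": 0, "wz": 121, "fingers": 0}, {"x": 0, "y": 0, "z": 0, "wx": 0, "wy": 0, "wz": 121, "fingers": 0}]'

```text
clock: 13.82
tcp_pos: [0.5396, 0.1477, 0.1326]
orientation: [2.962, 1.046, 0.001]
wrist_force: [-5.3, -5.8, 13.2]
finger_gap: 0.0358
```

Run:
```python
from h import *
c=snap('top','t2'); goto([.539,.148,.13]); s=state(); print(s['finger_gap'],s['wrist_force'],s['joint_velocities'],c['tvec'])
i=cv2.imread('pics/t2.png')
a=cv2.resize(i[160:280,235:340],None,fx=5,fy=5,interpolation=cv2.INTER_CUBIC)
h=cv2.cvtColor(i,cv2.COLOR_BGR2HSV)
m=((h[...,0]>100)&(h[...,0]<125)&(h[...,1]>130)&(h[...,2]>60)).astype(np.uint8); m[:160]=0;m[290:]=0;m[:,:230]=0;m[:,345:]=0
n,l,st,ce=cv2.connectedComponentsWithStats(m); 
for k in range(1,n):
  if st[k,4]>20: p=at(c,*ce[k],.126); print(ce[k],st[k],p,np.degrees(np.arctan2(p[1]-.1485,p[0]-.539)))
cv2.imwrite('pics/t2c.png',a)
```

```text
cur [0.5396 0.1477 0.1326] yaw 38.92 shift [-0.0003 -0.0006  0.0026] turn [ 0.06 -0.03 -0.  ] t 13.88 q7 -1.33
0.036039685026263785 [-4.32285827 -6.16994052 14.85062712] [-0.00061205 -0.00027294 -0.00292488 -0.00134401  0.00167451  0.00082688
  0.00270368] [0.04909831 0.59268195 1.43701786]
```

The viewer is used up, so I'll check the cap positions with image code, looking at all caps in the top, scene and wrist cameras.

Run:
```python
from h import *
rng={'yellow':(14,26,130),'green':(55,85,90),'blue':(100,130,110),'red':(172,186,150)}
def ang(p): return round(np.degrees(np.arctan2(p[1]-.1485,p[0]-.539)),1),round(float(np.hypot(p[1]-.1485,p[0]-.539)),3)
for n in('top','scene','wrist'):
    c=snap(n,n+'9'); h=cv2.cvtColor(c['img'],cv2.COLOR_RGB2HSV).astype(int); H=h[...,0]; f=n=='wrist'
    for k,(a,b,s) in rng.items():
        HH=np.where(H<90,H+180,H) if k=='red' else H
        m=((HH>=a)&(HH<=b)&(h[...,1]>s)&(h[...,2]>40)).astype(np.uint8)
        N,l,st,ce=cv2.connectedComponentsWithStats(m)
        for j in range(1,N):
            if st[j,4]>15:
                p=at(c,*ce[j],.126,f); r=ang(p)
                if .085<r[1]<.125: print(n,k,ce[j].round(1),st[j,2:],p.round(3),r)
                q=at(c,*ce[j],.013,f); r=ang(q)
                if k=='red' and .15<r[1]<.185: print(n,'pointer?',r)
```

```text
top yellow [320.3 205.7] [ 18  18 243] [0.56  0.046 0.126] (np.float64(-78.2), 0.105)
top green [246.8 221.5] [ 17  18 187] [0.514 0.254 0.126] (np.float64(103.3), 0.109)
top red [298.5 177.4] [ 14  16 140] [0.642 0.109 0.126] (np.float64(-20.9), 0.11)
top pointer? (np.float64(161.4), 0.171)
scene yellow [325.2 201.9] [ 19  17 260] [0.573 0.038 0.126] (np.float64(-73.1), 0.116)
scene green [366.  166.9] [ 15  15 176] [0.531 0.24  0.126] (np.float64(95.1), 0.092)
scene red [362.4 205.1] [ 18  17 251] [0.65  0.106 0.126] (np.float64(-20.9), 0.119)
wrist yellow [459.9 288.9] [  71   55 2028] [0.576 0.058 0.126] (np.float64(-67.9), 0.098)
wrist yellow [440.9 333.3] [10 10 56] [0.543 0.038 0.126] (np.float64(-87.9), 0.111)
wrist green [155.8 166. ] [  85   88 5845] [0.525 0.246 0.126] (np.float64(97.9), 0.099)
wrist blue [179.3 293.3] [ 63  40 871] [0.461 0.195 0.126] (np.float64(149.1), 0.091)
wrist blue [190.7 334.9] [10 11 50] [0.432 0.172 0.126] (np.float64(167.4), 0.109)
wrist red [471.2 149.8] [  87   90 6083] [0.638 0.121 0.126] (np.float64(-15.7), 0.103)
wrist pointer? (np.float64(-35.0), 0.152)
```

The yellow cap, fully visible from above, is at −78.2°. Blue sits 240° counterclockwise of it, at 161.8°, and the pointer is at 161.4–161.8°, so they line up. I'll hold briefly and hand in.

Call:
apply_moves --steps '[{"x": 0, "y": 0, "z": 0, "wx": 0, "wy": 0, "wz": 0, "fingers": 0}, {"x": 0, "y": 0, "z": 0, "wx": 0, "wy": 0, "wz": 0, "fingers": 0}, {"x": 0, "y": 0, "z": 0, "wx": 0, "wy": 0, "wz": 0, "fingers": 0}, {"x": 0, "y": 0, "z": 0, "wx": 0, "wy": 0, "wz": 0, "fingers": 0}]'

```text
clock: 14.52
tcp_pos: [0.5396, 0.1477, 0.1326]
orientation: [2.961, 1.047, 0.001]
wrist_force: [-4.8, -6.4, 13.7]
finger_gap: 0.0359
```

Run:
```python
from h import *
s=state(); print(s['clock'],s['finger_gap'],np.abs(s['joint_velocities']).max()); print(close_job())
```

```text
14.525 0.03591191118005567 0.0016080982840277341
the job is handed in; nothing more can be done
None
```

I slid the customer's sample onto the gauge pin, where it went all the way down to the blue foot. I then turned the carousel 121° clockwise by its knob to bring the blue jar to the front. The job was handed in at 14.5 s with the knob still held in a 70 N grip.

- **Sample:** it was the large-bore sleeve. Its bore measured about 20 mm in the wrist picture, and it passed the yellow shoulder with no contact force. After release, its rim was within 1 px of where it should be for a sleeve seated on the foot.
- **Blue jar:** it stands at about 161.8°, and the pointer is at 161.4–161.8°. I worked this out from the fully visible yellow cap in the top view, because the gripper or arm was covering the blue cap.
- **At rest:** joint speeds were below 0.002 rad/s at the end, and the fingers were closed on the knob at 36 mm.

**Checks that failed or disagreed:**
- The first move call was refused for missing keys; nothing moved.
- The top and wrist cameras differed by 3–8 mm on the gauge position, so I used the close wrist view.
- After the turn, the partly covered caps gave angles up to about 13° off in the wrist view. The scene view gave angles up to about 7° off.
- The 12-picture limit was reached, so the final alignment was checked by image code only.
- I did not look at the sleeve again after the turn. It was last seen on the pin from above the carousel, before the turn.

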